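Reset the gas flow, lock it, and lay out the lances

TASK

Get the gas bench ready for a purge: slide the lock fully open, off the flow knob, turn the knob until its pointer is at the white wedge on the dial, and slide the lock back fully home over the knob. Then snap each gas lance in the rack forward out of its spring clips and lay the lances flat and side by side on the floor of the tray. Leave the pen, the bottle and the timer where they are.

Things in the scene. Friction and masses are not known exactly. Their poses are not given: they have to be found in the camera images.
- console: gas flow regulator, screwed down: white box 160 x 236 mm, top 45 mm above the worktop, two small gauges in its front (-x) face. Origin: middle of its underside; x to its back, y to its left, z up. Dial and knob on the top at x = 0, y = +50 mm; guide rails 6 mm high along y at x = -60 and +60 mm.
- flow_knob (a joint): angle (rad) of the flow knob about its upright axis; 0 = shut (pointer towards the console's -y), grows as it is turned clockwise seen from above, end stop at 3.3. Stays where it is left (friction 0.06 N m).
- knob_grip (a point): middle of the knob's bar grip, on the axis, 22 mm above the console top (67 mm above the worktop). Black bar 44 mm long, 12 mm thick, from 10 to 34 mm above the console top, on a disc of 22 mm radius; it lies along this frame's y, so fingers close along its x. Its -y end is the pointer end (white line).
- knob_pointer (a point): tip of the knob's white pointer, 32 mm from the knob axis, turns with the knob.
- set_mark (a point): the single raised white wedge at the rim of the dial that shows the wanted flow; this point lies 32 mm from the knob axis, straight in front of the wedge: the pointer is right when its tip is at this point. Flat, does not move, and lies somewhere 1.5 to 2.9 rad clockwise of the shut position.
- lock (a joint): position (m) of the sliding lock; 0 = fully home over the knob, 0.085 = fully open (slid along the console's -y). Starts home. Friction about 2 N, stays where it is left.
- lock_tab (a point): point on the tab of the lock, 36 mm above the console top. The lock is an aluminium bridge, 128 (x) x 54 mm (y), plate 41 to 46 mm above the console top, legs on the rails; its middle is over the knob when home. The black tab stands 64 mm to -y of the bridge's middle: 12 mm thick (y), 42 mm long (x), 6 to 46 mm above the console top, 31 mm from the bridge; a tongue joins them, top at 13 mm.
- rack: clip rack, screwed down: grey plate 230 x 150 x 10 mm, three rows of sprung steel C-clips at x = -80, 0, +80 mm. Origin: middle of its underside. Clips 16 mm wide at y = -45 and +45 mm, up to 78 mm high, mouths to -x; nothing between them above the plate. A held lance's axis is 65 mm high, along y. A pull to -x of 7 to 10 N snaps it out, free after 20 mm; it cannot come out upwards.
- tray: loose white tray, outside 236 (x) x 206 (y) x 24 mm, walls and floor 5 mm thick, 0.9 kg, open above. Origin: middle of its underside. Three lances fit side by side along its y, at x = -60, 0 and +60 mm.
- pen_mid (a point): black-capped felt pen, 136 mm long, lying in front of the rack; a bystander. Point at its centre.
- reagent_mid (a point): small laboratory bottle with a screw cap, 56 mm wide, 104 mm tall; a bystander. Point at half its height.
- timer_mid (a point): square white bench timer 66 x 66 x 21 mm; a bystander. Point at its centre.
- lance0_mid (a point): gas lance: a steel tube of 14 mm diameter, 150 mm long, 0.06 to 0.13 kg, with a square grey block (26 x 26 mm, 14 mm long) on each end; its centre, frame y along the tube. Grip the bare tube in the middle. Lying on a flat surface its axis is 13 mm above it. Starts in a row of the rack; may be absent. All lances are alike.
- lance1_mid (a point): gas lance: a steel tube of 14 mm diameter, 150 mm long, 0.06 to 0.13 kg, with a square grey block (26 x 26 mm, 14 mm long) on each end; its centre, frame y along the tube. Grip the bare tube in the middle. Lying on a flat surface its axis is 13 mm above it. Starts in a row of the rack; may be absent. All lances are alike.
- lance2_mid (a point): gas lance: a steel tube of 14 mm diameter, 150 mm long, 0.06 to 0.13 kg, with a square grey block (26 x 26 mm, 14 mm long) on each end; its centre, frame y along the tube. Grip the bare tube in the middle. Lying on a flat surface its axis is 13 mm above it. Starts in a row of the rack; may be absent. All lances are alike.

How it is judged:
On the way, in this order (a step that is already met when the one before it is completed fails the run):
1. the lock is fully open, off the knob (value of joint lock above 0.078 m), for 0.2 s.
2. the knob's pointer is at the wedge, the lock still open (horizontal distance between knob_pointer and set_mark below 0.004 m and value of joint lock above 0.07 m), for 0.3 s.
3. the lock is fully home over the knob, which is still at the wedge (horizontal distance between knob_pointer and set_mark below 0.004 m and value of joint lock below 0.004 m), for 0.2 s.
4. every lance lies in the tray (x of lance0_mid in the frame of tray between -0.108 and 0.108 m and y of lance0_mid in the frame of tray between -0.092 and 0.092 m and z of each of lance0_mid, lance1_mid, lance2_mid in the frame of tray below 0.026 m and linear speed of each of lance0, lance1, lance2 below 0.02 m/s and x of lance1_mid in the frame of tray between -0.108 and 0.108 m and y of lance1_mid in the frame of tray between -0.092 and 0.092 m and x of lance2_mid in the frame of tray between -0.108 and 0.108 m and y of lance2_mid in the frame of tray between -0.092 and 0.092 m), for 0.2 s.
At the end, for the whole second after the job is handed in: the pointer tip is within 4 mm (7 degrees) of the point in front of the wedge; the lock is within 4 mm of home; every lance that was in the rack lies at rest on the floor of the tray, between its walls (not on another lance or on a wall); the tray stands flat (all of step 3 and all of step 4 and angle between tray's own z axis and vertical below 0.1 rad and height (world z) of tray below 0.01 m); the robot touches nothing.
It fails at once if the pen is shoved away (distance of pen_mid from where it was at the start of the episode above 0.04 m).
It fails at once if the reagent is shoved away (distance of reagent_mid from where it was at the start of the episode above 0.04 m).
It fails at once if the timer is shoved away (distance of timer_mid from where it was at the start of the episode above 0.04 m).
Of lance0, lance1, lance2 only 2 to 3 are there at a start; the rules pass over those that are not, and their reading is None.
At some moment in a run one of tray may be knocked a few centimetres aside while the robot is not near it.
Once in a run the grip may slacken for a moment while it holds something.
It also fails if it takes over 210 s, if anything falls off the work surface, if the arm or the gripper's body presses on something with over 40 N, if the wrist force passes 120 N, or if a joint passes its speed limit or range.

ROBOT

A 7-joint arm with a two-finger parallel gripper is mounted at the origin on a cart in front of the work surface, level with it; the furniture and walls round the work are solid. World frame = base frame: x ahead of the robot, y to its left, z up, the work surface at z = 0. Lengths are in m, angles in rad, forces in N, time in s.
With the tool pointing down it reaches from about 0.35 to 0.9 m from the base axis. Payload 19.9 kg.
Tool frame: the origin (TCP) lies between the finger pads; the fingertips stand 19 mm ahead of it and the grasp point (between the pads) is the TCP; z points along the fingers, y is the line along which they close (so a half turn about z gives the same grasp; the last joint's range is limited). The gripper opens to 94 mm and grips with 3 to 60 N. Pads are 16 mm wide; open, the fingers measure 119 mm over their backs; the gripper's body (75 mm by 177 mm) begins 78 mm behind the grasp point.
Start: joints at [1.292, 0.417, -0.01, 1.614, 0.005, 1.111, -0.053], TCP at [0.147, -0.607, 0.224] pointing down, gripper open.
Joint ranges: [-2.81, 2.81], [-0.39, 2.02], [-1.27, 1.25], [0.06, 2.57], [-1.19, 4.33], [0.19, 2], [-2.82, 2.82]. Speed limits (rad/s): [1.89, 1.89, 2.39, 2.39, 3.01, 3.01, 3.01].

INTERFACE

Orientations are given as a 3x3 rotation matrix whose columns are the frame's x, y, z axes.
In Python, from rig import robot gives the robot as it stands. Calls block until the motion is done:
- robot.move_ptp(position, orientation): joint-space move of the TCP to a pose.
- robot.move_linear(position, velocity=0.15, frame=None, threshold=None): straight line of the TCP; frame=None keeps the orientation; velocity is the mean speed in m/s. With threshold (N) it stops when the force on the tool has changed by that much, and returns True; else False.
- robot.goto_joints(angles): joint-space move.
- robot.gripper_to(opening): finger opening in m; the grip force is fixed at half the most; returns when the fingers have stopped.
- robot.pause(seconds).
- robot.ik(position, orientation): joint angles nearest the present ones, or None.
- robot.get_state(): the state.
- robot.grab_frame(name): name is "side" or "top" or "wrist"; returns the picture (400x640x3 uint8, red, green, blue); there is no depth.
- robot.camera_info(name): a dict with "fx", "fy", "cx", "cy" (pixels), "rvec" (rotation vector, rad) and "tvec" (3), from world to camera coordinates, as OpenCV has them. Camera axes: x right, y down, z forward; pixel columns grow to the right and rows downward; lengths in m; the calibration is good to about 2 mm. A picture is of the moment at which its call begins: read the wrist's pose just before it. camera_info takes no time and is no camera call; for the wrist camera it gives the pose at the moment of the call.
A pose or a line that the arm cannot do raises robot.PlanningError and nothing moves.
- robot.sign_off(): hands the job in; it is judged then, once.
The state is a dict: "time": time; "qpos": joint angles; "joint_vel": joint speeds; "effort": joint torques, N m; "ee_pos": TCP position; "tool_rot": TCP orientation; "force": force on the tool from outside, world axes, zero at the start; "moment": the same for the moment, N m; "opening": finger opening in m; "grasp_force": force on a finger pad.
Only numpy, scipy, OpenCV 4.12 (cv2) and the standard library are available. Lean on these libraries where they do the work, as an engineer would, in place of code of your own. Each camera call takes 0.05 s, during which the arm holds its last target. There are 200 camera calls.

## Working session

There is one attempt and no reset: what is moved stays moved. The work goes in short steps, each a Python script; the robot and the scene stay as the last script left them, time stands still between calls to the robot, and variables do not carry over. Pictures are saved under pics/ and viewed, at most 14 in all, crops included, and the job is handed in when it is done.

```bash
ls; mkdir -p pics; python3 - <<'E'
from rig import robot
import cv2
for n in ("top","side"):
    f=robot.grab_frame(n); cv2.imwrite(f"pics/{n}0.png",f[:,:,::-1])
    print(n,robot.camera_info(n))
print(robot.camera_info("wrist")); print(robot.get_state())
E
```

```text
pics
top {'fx': 490.6990674847769, 'fy': 490.6990674847769, 'cx': 309.81680439366147, 'cy': 206.54809033247497, 'rvec': array([ 2.36495545, -1.73197526,  0.22275009]), 'tvec': array([-0.13229685,  0.55189499,  1.61562083])}
side {'fx': 373.69473533551536, 'fy': 373.69473533551536, 'cx': 321.2819939853843, 'cy': 192.77817407526302, 'rvec': array([ 2.21235845,  0.04988401, -0.03658904]), 'tvec': array([-0.5406566 ,  0.06796268,  1.05211745])}
{'fx': 313.9185727325108, 'fy': 313.9185727325108, 'cx': 320.89829125907715, 'cy': 202.23759344885485, 'rvec': array([-2.28463671,  1.79784764,  0.25835958]), 'tvec': array([-0.62473661, -0.02830881,  0.39242668])}
{'time': 0.1, 'qpos': array([ 1.29152666,  0.4178773 , -0.01030582,  1.61407926,  0.00469692,
        1.11071457, -0.05297873]), 'joint_vel': array([-7.38413682e-04, -1.44701002e-03,  1.03984070e-03, -1.56520443e-03,
        2.68857183e-06, -1.08273698e-03, -2.01287011e-04]), 'effort': array([ 1.42075529e-03, -8.52586913e+01,  6.39694668e-01, -4.26690924e+01,
       -4.89735638e-02,  1.63965567e-02,  1.24270214e-04]), 'ee_pos': array([ 0.14713147, -0.60712039,  0.2239255 ]), 'tool_rot': array([[ 9.71858559e-01,  2.35564928e-01, -3.25348296e-04],
       [ 2.35565139e-01, -9.71858044e-01,  1.00326994e-03],
       [-7.98571468e-05, -1.05167720e-03, -9.99999444e-01]]), 'force': array([0.66052515, 0.29276979, 0.41378372]), 'moment': array([-0.00447232, -0.00563936, -0.01071705]), 'grasp_force': 0.0, 'opening': 0.0938909718095455}
```

View pics/top0.png

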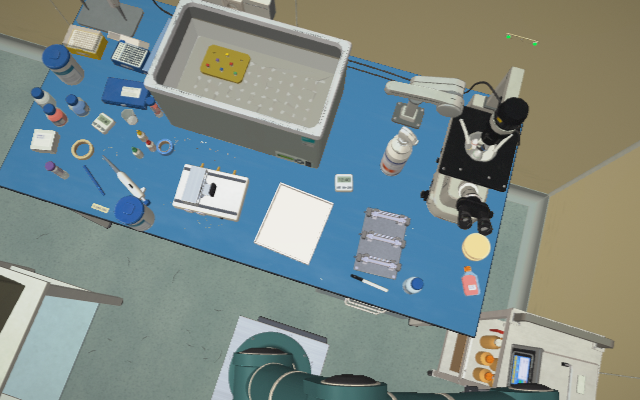

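View pics/side0.png

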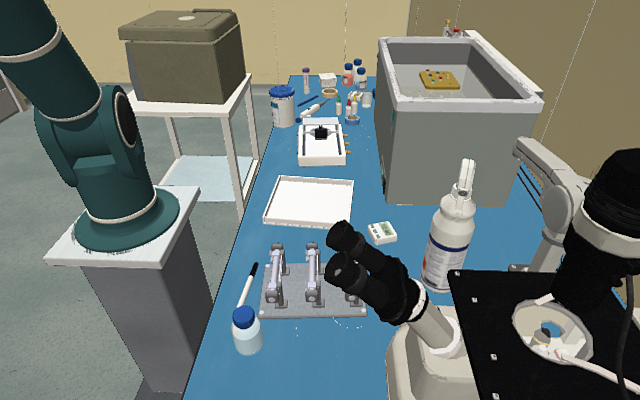

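The top view shows the console at (212,192), tray (294,223), rack (383,241) with three rows, pen (369,283), bottle (413,285) and timer (344,183). The side view shows the lances at (277,270), (312,270) and possibly one at about (352,290). Next I cast rays.

```bash
cat > h.py <<'E'
from rig import robot
import numpy as np, cv2
def cam(n):
    c=robot.camera_info(n); R=cv2.Rodrigues(np.array(c["rvec"]))[0]
    K=np.array([[c["fx"],0,c["cx"]],[0,c["fy"],c["cy"]],[0,0,1]]); return K,R,np.array(c["tvec"])
def ray(C,uv):
    K,R,t=C; d=R.T@np.linalg.solve(K,np.array([uv[0],uv[1],1.])); return -R.T@t,d/np.linalg.norm(d)
def onz(C,uv,z):
    o,d=ray(C,uv); return o+d*(z-o[2])/d[2]
def proj(C,p):
    K,R,t=C; q=K@(R@np.asarray(p,float)+t); return q[:2]/q[2]
def tri(obs):
    A=np.zeros((3,3));b=np.zeros(3)
    for C,uv in obs:
        o,d=ray(C,uv);P=np.eye(3)-np.outer(d,d);A+=P;b+=P@o
    p=np.linalg.solve(A,b); return p,[np.linalg.norm(proj(C,p)-uv) for C,uv in obs]
def down(yaw):
    # tool z down, tool y (closing line) at heading yaw in world
    y=np.array([np.cos(yaw),np.sin(yaw),0]);z=np.array([0,0,-1.]);return np.column_stack([np.cross(y,z),y,z])
def shot(name,path=None):
    C=cam(name); f=robot.grab_frame(name)
    if path: cv2.imwrite(path,f[:,:,::-1])
    return C,f
E
python3 - <<'E'
from h import *
np.set_printoptions(precision=3,suppress=True)
C=cam("top"); f=cv2.imread("pics/top0.png")
hsv=cv2.cvtColor(f,cv2.COLOR_BGR2HSV)
m=((hsv[...,1]<90)).astype(np.uint8); m[:150]=0; m[300:]=0
n,l,st,c=cv2.connectedComponentsWithStats(m)
for i in range(1,n):
    if st[i,4]>150:
        ct=cv2.findContours((l==i).astype(np.uint8),0,2)[0][0]
        r=cv2.minAreaRect(ct); b=cv2.boxPoints(r)
        print(st[i],r); 
        for z in (0.024,0.045): print(z,[onz(C,p,z)[:2] for p in b],onz(C,r[0],z)[:2])
crop=cv2.resize(f[150:300,160:430],None,fx=2.9,fy=2.9,interpolation=cv2.INTER_CUBIC); cv2.imwrite("pics/c1.png",crop)
R,t=cam("wrist")[1:]; print("wristcam",-R.T@t, R[2])
E
```

```text
[255 150  69  19 678] ((289.0, 159.0), (18.0, 68.0), 90.0)
0.024 [array([0.72 , 0.298]), array([0.795, 0.062]), array([0.729, 0.042]), array([0.655, 0.276])] [0.724 0.169]
0.045 [array([0.713, 0.293]), array([0.787, 0.06 ]), array([0.722, 0.04 ]), array([0.648, 0.271])] [0.717 0.166]
[380 150  33  26 578] ((396.0, 162.5), (25.0, 32.0), 90.0)
0.024 [array([ 0.857, -0.136]), array([ 0.893, -0.247]), array([ 0.8  , -0.271]), array([ 0.765, -0.161])] [ 0.829 -0.204]
0.045 [array([ 0.849, -0.135]), array([ 0.884, -0.245]), array([ 0.792, -0.269]), array([ 0.758, -0.16 ])] [ 0.82  -0.202]
[ 420  150   95  111 5894] ((461.0591735839844, 197.1420135498047), (82.12307739257812, 117.44615936279297), 14.250031471252441)
0.024 [array([ 0.551, -0.317]), array([ 0.995, -0.31 ]), array([ 1.005, -0.606]), array([ 0.566, -0.595])] [ 0.773 -0.458]
0.045 [array([ 0.547, -0.314]), array([ 0.984, -0.308]), array([ 0.995, -0.6  ]), array([ 0.561, -0.589])] [ 0.765 -0.453]
[  484   150   156   150 20935] ((561.5, 224.5), (149.0, 155.0), 90.0)
0.024 [array([ 0.972, -0.497]), array([ 1.143, -1.036]), array([
[... 2672 characters left out ...]
95263672), 78.69007110595703)
0.024 [array([ 0.523, -0.507]), array([ 0.55 , -0.556]), array([ 0.461, -0.596]), array([ 0.435, -0.548])] [ 0.492 -0.552]
0.045 [array([ 0.519, -0.502]), array([ 0.545, -0.55 ]), array([ 0.458, -0.59 ]), array([ 0.432, -0.542])] [ 0.488 -0.546]
[402 277  20  17 163] ((410.6952819824219, 285.66864013671875), (16.53846549987793, 16.461538314819336), 67.38013458251953)
0.024 [array([ 0.42 , -0.327]), array([ 0.456, -0.371]), array([ 0.413, -0.405]), array([ 0.377, -0.361])] [ 0.417 -0.366]
0.045 [array([ 0.417, -0.324]), array([ 0.453, -0.368]), array([ 0.41 , -0.401]), array([ 0.374, -0.357])] [ 0.413 -0.362]
wristcam [ 0.228 -0.588  0.384] [-0.273 -0.065 -0.96 ]
```

View pics/c1.png

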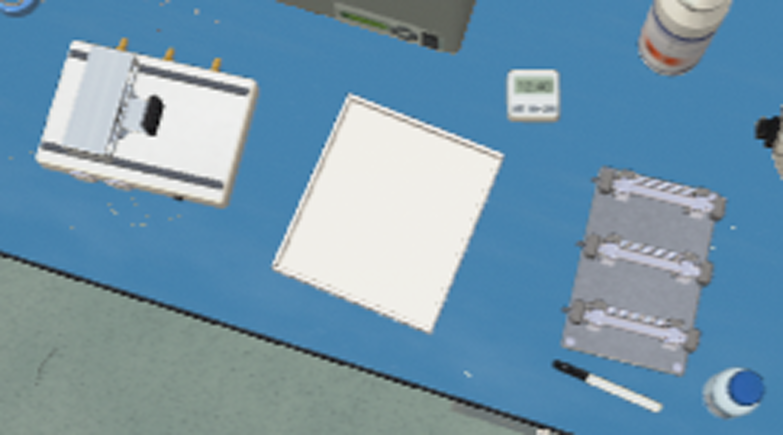

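The crop confirms it: console at left with the lock home over the knob and its black tab at (150,115), tray in the middle, rack with three filled-looking rows, pen and bottle in front of the rack. Next I take wrist views over the rack, tray and console.

```bash
python3 - <<'E'
from h import *
import pickle
D={}
for k,p in dict(r1=(.45,-.27,.28),r2=(.45,-.17,.28),t1=(.42,.08,.32),c1=(.43,.34,.28),c2=(.43,.44,.28)).items():
    try: robot.move_ptp(np.array(p),down(-np.pi/2))
    except robot.PlanningError as e: print(k,e); continue
    robot.pause(.2); C,f=shot("wrist","pics/w_%s.png"%k); D[k]=C; print(k,robot.get_state()["time"],robot.get_state()["ee_pos"])
pickle.dump(D,open("views.pkl","wb"))
a=cv2.imread("pics/w_r1.png");b=cv2.imread("pics/w_c1.png")
cv2.imwrite("pics/w_rc.png",np.vstack([a[60:360],b[60:360]]))
E
```

```text
r1 2.025 [ 0.44978378 -0.27045157  0.27989539]
r2 2.7583 [ 0.44991336 -0.17081558  0.27982904]
t1 4.0083 [0.42021908 0.07920276 0.31979447]
c1 5.2833 [0.43050984 0.33918336 0.28029864]
c2 6.0167 [0.43061111 0.43903219 0.28028601]
```

View pics/w_rc.png

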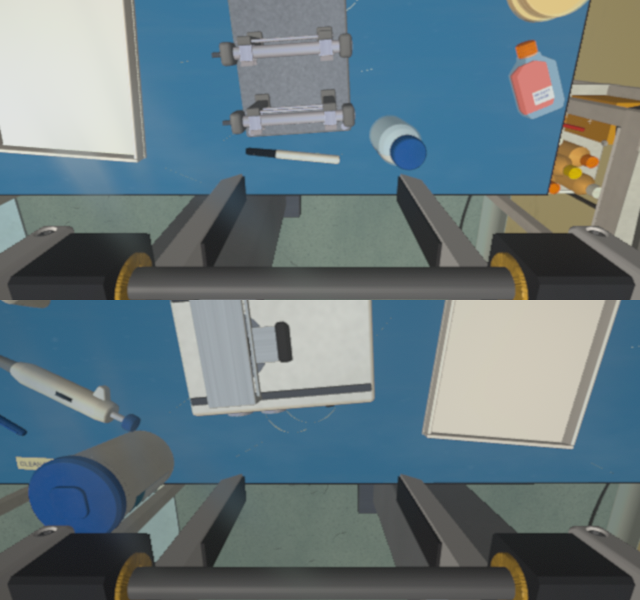

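The top half shows rack rows with lance blocks at (225,52)/(346,45) and (235,122)/(346,117), the pen at (290,155) and the bottle at (408,150). The lower half shows the console with the tab at (283,341) and the bridge at (222,355).

```bash
python3 - <<'E'
import cv2,numpy as np
g=lambda k,x,y:cv2.resize(cv2.imread(f"pics/w_{k}.png")[y:y+200,x:x+260],(390,300),interpolation=cv2.INTER_CUBIC)
cv2.imwrite("pics/m.png",np.vstack([np.hstack([g("r1",160,0),g("r2",220,0)]),np.hstack([g("c1",150,0),g("c2",230,0)])]))
E
```

```text
(no output)
```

View pics/m.png

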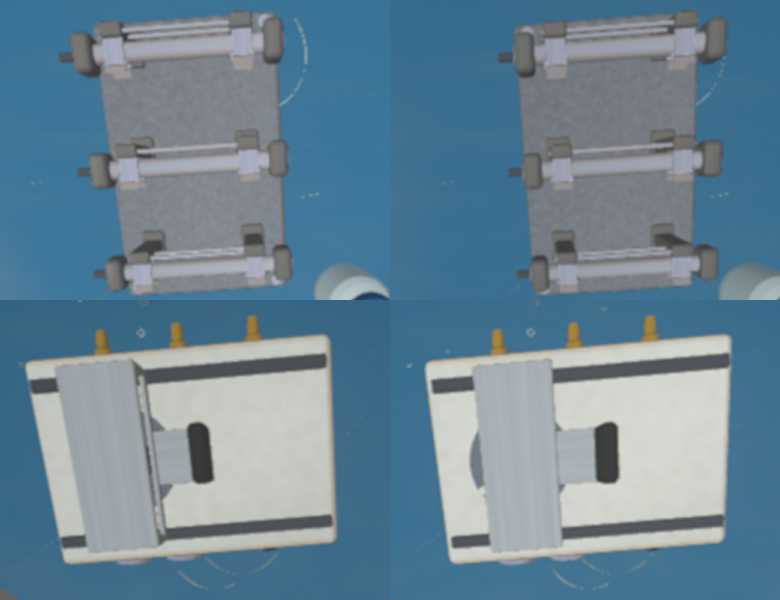

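The three lances are confirmed, with block centres at both ends in all three rows of both views. The console rails, tab and bridge are clear, and the wedge just shows at (480,492). Next I triangulate them.

```bash
python3 - <<'E'
from h import *
import pickle
np.set_printoptions(precision=4,suppress=True)
D=pickle.load(open("views.pkl","rb"))
org=dict(r1=(160,0,0),r2=(220,0,390),c1=(150,0,0),c2=(230,0,390)); 
def px(k,u,v):
    if k[0]=="c": v-=300
    return ((u-org[k][2])/1.5+org[k][0],v/1.5)
def T(a,b,*P): return tri([(D[a],px(a,*P[0])),(D[b],px(b,*P[1]))])
for n,P in dict(bL=((85,53),(524,51)),bR=((273,40),(716,39)),mL=((100,170),(533,170)),mR=((278,158),(711,157)),fL=((115,273),(540,273)),fR=((283,264),(709,263))).items(): print(n,*T("r1","r2",*P))
for n,P in dict(railUR=((326,360),(730,360)),railUL=((30,386),(432,386)),railLR=((332,520),(722,521)),railLL=((62,542),(452,542)),tabTL=((190,423),(599,423)),tabBL=((195,483),(597,482)),tabR=((208,424),(617,424)),tabBR=((212,480),(617,481))).items(): print(n,*T("c1","c2",*P))
# tray inner/outer from t1
f=cv2.imread("pics/w_t1.png");h=cv2.cvtColor(f,cv2.COLOR_BGR2HSV);m=((h[...,1]<70)&(h[...,2]>110)).astype(np.uint8);m[270:]=0
n,l,st,c=cv2.connectedComponentsWithStats(m);i=1+np.argmax(st[1:,4]);ct=cv2.findContours((l==i).astype(np.uint8),0,2)[0][0]
q=cv2.approxPolyDP(ct,10,True)[:,0];print(st[i],q);print([onz(D["t1"],p,.024)[:2] for p in q])
E
```

```text
bL [ 0.6106 -0.159   0.0663] [np.float64(0.707299620934639), np.float64(0.7008526291447528)]
bR [ 0.6167 -0.293   0.0737] [np.float64(0.32749375714255063), np.float64(0.33144371859947513)]
mL [ 0.5295 -0.1649  0.0735] [np.float64(0.02376568721418618), np.float64(0.02368879667429737)]
mR [ 0.5382 -0.2983  0.0709] [np.float64(0.3220888558983689), np.float64(0.3236430498717635)]
fL [ 0.4504 -0.1699  0.0729] [np.float64(0.01619278438357071), np.float64(0.016188091757508537)]
fR [ 0.458  -0.3036  0.0738] [np.float64(0.3180677183199386), np.float64(0.3181667879232222)]
railUR [0.589  0.2864 0.0524] [np.float64(0.0931769434537827), np.float64(0.09446217092645898)]
railUL [0.5718 0.5099 0.0518] [np.float64(0.10543255974345653), np.float64(0.10403305918511681)]
railLR [0.4695 0.2756 0.0448] [np.float64(0.4099398697935932), np.float64(0.4108853222067075)]
railLL [0.4527 0.5006 0.0495] [np.float64(0.08768474117977755), np.float64(0.08759110774148854)]
tabTL [0.543  0.3862 0.079 ] [np.float64(0.09822221750557776), np.float64(0.09826109521020945)]
tabBL [0.5013 0.3851 0.0725] [np.float64(0.24270519794052173), np.float64(0.24278813929485385)]
tabR [0.5423 0.3733 0.0792] [np.float64(0.09729042679172853), np.float64(0.09744999522145717)]
tabBR [0.5029 0.3714 0.0803] [np.float64(0.4251838694110768), np.float64(0.4255929921574426)]
[  244     5   163   190 26763] [[247   5]
 [244 183]
 [381 194]
 [405  19]]
[array([0.6324, 0.1729]), array([0.3995, 0.1933]), array([ 0.3822, -0.0113]), array([ 0.616 , -0.0302])]
```

Measurements hold together: row spacing 80 mm, and console rails at ±60 mm with the tab where it should be relative to them. Console yaw is about 0.077 and rack yaw about 0.06. I open the lock.

```bash
cat >> h.py <<'E'
YC=0.077; cx=np.array([np.cos(YC),np.sin(YC),0]); cy=np.array([-np.sin(YC),np.cos(YC),0])
CO=np.array([.5208,.3931,0]); TAB=np.array([.522,.379,.083])
E
python3 - <<'E'
from h import *
import pickle
np.set_printoptions(precision=4,suppress=True)
s=lambda t:(lambda q:print(t,q["time"],q["ee_pos"],q["force"],q["opening"],q["grasp_force"]))(robot.get_state())
O=down(-np.pi/2+YC)
robot.move_ptp(TAB+[0,0,.09],O); robot.gripper_to(.032)
print(robot.move_linear(TAB,.06,threshold=12)); s("down")
robot.gripper_to(0); s("grip")
print(robot.move_linear(TAB-.0865*cy,.06,threshold=25)); s("open")
robot.pause(.3); robot.gripper_to(.034); robot.move_linear(TAB-.085*cy+[0,0,.1],.15); s("up")
D={}
for k,p in dict(k1=CO-.05*cx-.03*cy,k2=CO-.05*cx+.07*cy).items():
    robot.move_ptp(np.array([p[0],p[1],.25]),O); robot.pause(.2); D[k],f=shot("wrist","pics/w_%s.png"%k)
pickle.dump(D,open("kv.pkl","wb"))
g=lambda k,x,y:cv2.resize(cv2.imread(f"pics/w_{k}.png")[y:y+280,x:x+260],(390,420),interpolation=cv2.INTER_CUBIC)
cv2.imwrite("pics/k.png",np.hstack([g("k1",150,0),g("k2",230,0)]))
E
```

```text
False
down 9.375 [0.5222 0.3791 0.0833] [-0.6766 -0.0887  0.5128] 0.03194463261909017 0.0
grip 9.825 [0.522  0.3791 0.0831] [-0.0802  0.2438  1.1385] 0.01154322155404189 29.999354481697083
False
open 11.4167 [0.5285 0.2942 0.0831] [ 3.5237  5.988  -0.8961] 0.01430584490576211 2.986903488636017
up 13.0917 [0.5282 0.2939 0.1821] [-1.4735  0.6737  0.3197] 0.03407642790172501 0.0
```

View pics/k.png

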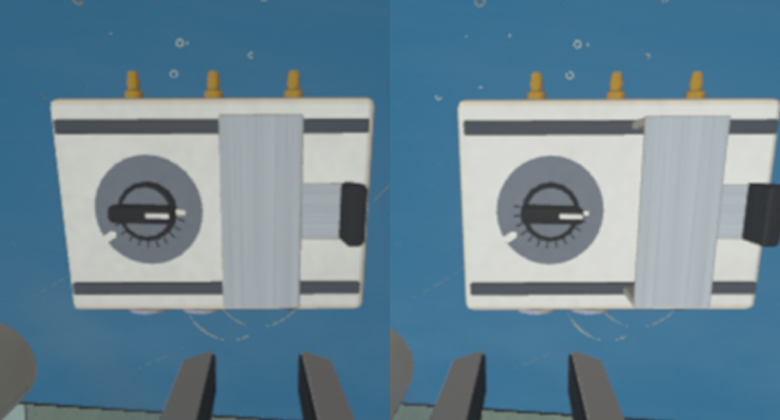

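The view shows the knob bar at (145,214), pointing to console -y, the wedge at (110,237) in the left picture and (511,237) in the right, and the bridge moved aside. The grip slackened near the end of the slide, so I check how far the lock opened.

```bash
python3 - <<'E'
from h import *
import pickle
np.set_printoptions(precision=4,suppress=True)
D=pickle.load(open("kv.pkl","rb"))
px=lambda k,u,v:((u-(390 if k=="k2" else 0))/1.5+(150 if k=="k1" else 230),v/1.5)
con=lambda p:np.array([(p-CO)@cx,(p-CO)@cy,p[2]])
K=("k1","k2")
for n,P in dict(dial=((149,209),(550,209)),wedge=((110,237),(511,237)),ptr=((181,212),(585,213.5)),brL=((220,212),(641,212)),brR=((301,212),(721,212)),tab=((353,186),(769,187)),barL=((109,213),(522,214))).items():
    p,e=tri([(D[k],px(k,*q)) for k,q in zip(K,P)]); print(n,con(p),np.round(e,2),[con(onz(D[k],px(k,*q),{"d":.046,"w":.046,"p":.053}.get(n[0],.091)))[:2] for k,q in zip(K,P)])
# wedge & dial by mask
for k in K:
    f=cv2.imread(f"pics/w_{k}.png");h=cv2.cvtColor(f,cv2.COLOR_BGR2HSV).astype(int);
    c0=proj(D[k],CO+.05*cy+[0,0,.046])
    g=((h[...,2]<150)&(h[...,1]<90)).astype(np.uint8)
    yy,xx=np.mgrid[:400,:640]; r=np.hypot(xx-c0[0],yy-c0[1])
    g[r>42]=0
    ct=max(cv2.findContours(g,0,2)[0],key=cv2.contourArea); e=cv2.fitEllipse(cv2.convexHull(ct)); 
    w=((h[...,2]>170)&(r<e[1][0]/2-2)).astype(np.uint8)
    n,l,st,ce=cv2.connectedComponentsWithStats(w)
    print(k,e,con(onz(D[k],e[0],.0455)),[(st[i,4],con(onz(D[k],ce[i],.047))) for i in range(1,n)])
E
```

```text
dial [0.0015 0.0503 0.0447] [0.19 0.19] [array([0.0014, 0.05  ]), array([0.0018, 0.0504])]
wedge [-0.019   0.0802  0.0503] [0.16 0.16] [array([-0.0198,  0.0815]), array([-0.0195,  0.0803])]
ptr [-0.0005  0.0246  0.054 ] [0.32 0.32] [array([-0.0003,  0.0247]), array([-0.001 ,  0.0245])]
brL [ 0.0037 -0.0075  0.0944] [0.16 0.16] [array([ 0.0032, -0.0072]), array([ 0.0036, -0.0083])]
brR [ 0.0035 -0.061   0.093 ] [0.15 0.15] [array([ 0.0031, -0.0612]), array([ 0.0034, -0.0618])]
tab [ 0.0193 -0.0971  0.0801] [0.14 0.14] [array([ 0.0199, -0.0949]), array([ 0.0196, -0.0916])]
barL [0.0011 0.0714 0.0759] [0.16 0.16] [array([0.0027, 0.0668]), array([0.0024, 0.0713])]
k1 ((248.7079620361328, 139.0010528564453), (69.30377960205078, 73.95756530761719), 139.78915405273438) [0.0017 0.0508 0.0455] [(np.int32(14), array([-0.0005,  0.0266,  0.047 ])), (np.int32(30), array([-0.0033,  0.0438,  0.047 ])), (np.int32(22), array([-0.0181,  0.0806,  0.047 ]))]
k2 ((336.34814453125, 139.51426696777344), (69.45772552490234, 71.14125061035156), 18.921337127685547) [0.0015 0.0507 0.0455] [(np.int32(10), array([-0.001 ,  0.0232,  0.047 ])), (np.int32(43), array([-0.0034,  0.0351,  0.047 ])), (np.int32(24), array([-0.0178,  0.0798,  0.047 ]))]
```

The bridge's middle is at y = -34 mm, so the lock reads about 0.085 (fully open). The wedge is at about 2.55 rad. I turn the knob using only the last joint.

```bash
cat >> h.py <<'E'
KN=CO+.0015*cx+.0505*cy
con=lambda p:np.array([(p-CO)@cx,(p-CO)@cy,p[2]])
def s(t):
    q=robot.get_state(); print(t,round(q["time"],2),q["ee_pos"],q["force"],round(q["opening"],4),round(q["grasp_force"],1))
np.set_printoptions(precision=4,suppress=True)
E
cat > turn.py <<'E'
from h import *
import pickle
TH=2.55
P=KN+[0,0,.078]
for a in (YC,YC+np.pi):
    q=robot.ik(P+[0,0,.1],down(a)); print(a,q)
    if q is not None and -2.75<q[6]-TH and q[6]<2.8: sg=-1
    q2=robot.ik(P+[0,0,.1],down(a-TH/2)); print(q2)
E
python3 turn.py; python3 -c "
from h import *;print(robot.get_state()['qpos'])"
```

```text
0.077 [-0.0996  0.8159 -1.0782  1.4742  0.7313  1.2904 -1.1723]
[-0.2227  0.7022 -0.8251  1.4786  0.535   1.1961 -2.325 ]
3.218592653589793 [-0.0956  0.821  -1.0876  1.4741  0.739   1.2947  1.9647]
[-0.0956  0.821  -1.0876  1.4741  0.739   1.2947  0.6897]
[-0.273   0.5712 -0.8163  1.4867  0.426   1.2679 -2.633 ]
```

```bash
cat > turn.py <<'E'
from h import *
import pickle
TH=2.55
P=KN+[0,0,.078]
robot.move_ptp(P+[0,0,.1],down(YC+np.pi)); robot.gripper_to(.034)
print(robot.move_linear(P,.06,threshold=10)); s("down")
robot.gripper_to(0); s("grip")
q=robot.get_state()["qpos"].copy(); print(q)
for k in range(1,4):
    q2=q.copy(); q2[6]=q[6]-TH*k/3; robot.goto_joints(q2); s("turn")
R=robot.get_state()["tool_rot"]; print("heading",np.arctan2(R[1,1],R[0,1])-YC)
robot.pause(.2); robot.gripper_to(.034); robot.move_linear(P+[0,0,.1],.15)
O=down(-np.pi/2+YC); D={}
for k,p in dict(j1=CO-.07*cx+.0*cy,j2=CO-.07*cx+.10*cy).items():
    robot.move_ptp(np.array([p[0],p[1],.2]),O); robot.pause(.2); D[k],f=shot("wrist","pics/w_%s.png"%k); print(proj(D[k],KN+[0,0,.046]))
pickle.dump(D,open("jv.pkl","wb"))
g=lambda k:(lambda c:cv2.resize(cv2.imread(f"pics/w_{k}.png")[c[1]-50:c[1]+50,c[0]-50:c[0]+50],(400,400),interpolation=cv2.INTER_CUBIC))(proj(D[k],KN+[0,0,.046]).astype(int))
cv2.imwrite("pics/j.png",np.hstack([g("j1"),g("j2")]))
E
python3 turn.py
```

```text
False
down 20.58 [0.5185 0.4437 0.0783] [-0.6171 -0.5662  0.6995] 0.0338 0.0
grip 21.06 [0.5168 0.4435 0.078 ] [-9.8472 -5.1599  6.7709] 0.0118 30.0
[-0.1259  0.9202 -1.0131  1.5419  0.8278  1.1573  1.9085]
turn 21.92 [0.5163 0.4436 0.0781] [-5.865  -1.7772  3.8726] 0.0116 30.0
turn 22.77 [0.5161 0.444  0.0781] [-4.8588  2.478   0.9563] 0.0119 30.0
turn 23.63 [0.5164 0.4444 0.0781] [-3.4994  4.0653 -1.177 ] 0.0116 30.0
heading 0.5952507079050923
[268.7198 122.4273]
[370.3177 123.1348]
```

View pics/j.png

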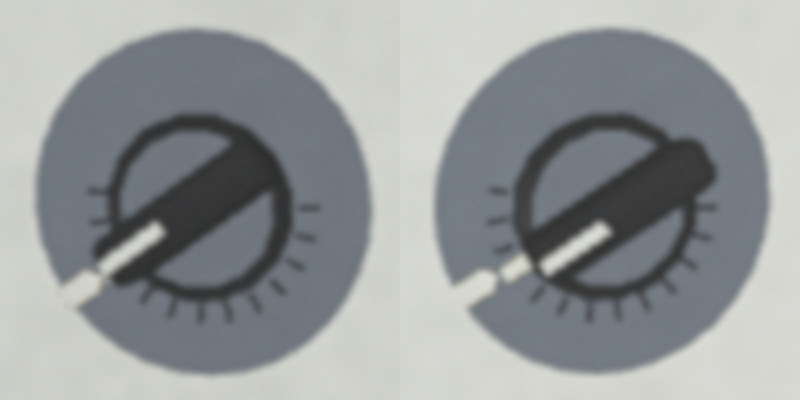

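The pointer (left of each picture) is nearly in line with the wedge at (80,288) and (472,289). I check the angle numerically.

```bash
python3 - <<'E'
from h import *
import pickle
for fn,ks in (("jv.pkl",("j1","j2")),):
    D=pickle.load(open(fn,"rb"))
    off={k:proj(D[k],KN+[0,0,.046]).astype(int)-50 for k in ks}
    A=np.array([.5163,.4437,0])
    px=lambda k,u,v:((u-(400 if k=="j2" else 0))/4+off[k][0],v/4+off[k][1])
    an=lambda p:(lambda c,a:np.arctan2(-(c-a)[0],-(c-a)[1])%6.2832)(con(p),con(A))
    for n,P in dict(wedge=((82,287),(475,288)),wOut=((66,296),(458,294)),dial=((204,202),(602,202)),lineIn=((163,228),(608,228)),lineOut=((105,268),(545,270))).items():
        p,e=tri([(D[k],px(k,*q)) for k,q in zip(ks,P)]);print(n,con(p)-con(A)*[1,1,0],an(p),np.round(e,2))
    for z in (.047,.05,.055): 
        p=onz(D["j2"],px("j2",514,270),z); print("low ptr",z,con(p)-con(A)*[1,1,0],an(p))
    for k,q in (("j1",(82,287)),("j2",(475,288))): p=onz(D[k],px(k,*q),.046); print("w",k,con(p)-con(A),an(p))
E
```

```text
wedge [-0.0185  0.0302  0.0474] 2.592598111580132 [0.27 0.27]
wOut [-0.0203  0.0343  0.0471] 2.6074619762687963 [0.11 0.11]
dial [ 0.0019 -0.0005  0.0458] 4.984897351125552 [0.15 0.15]
lineIn [-0.0023  0.0032  0.0799] 2.507856206564154 [0.12 0.12]
lineOut [-0.0112  0.0166  0.0792] 2.5480434446727362 [0.37 0.37]
low ptr 0.047 [-0.0144  0.0206  0.047 ] 2.531982000760839
low ptr 0.05 [-0.0141  0.0209  0.05  ] 2.5467246213055414
low ptr 0.055 [-0.0137  0.0213  0.055 ] 2.5711239324311177
w j1 [-0.0183  0.0305  0.046 ] 2.600602161967454
w j2 [-0.0189  0.0301  0.046 ] 2.5816972345470077
```

All estimates put the pointer 0 to 0.07 rad short of the wedge (tolerance 0.125). I add a 0.04 rad trim with a better centred grip, then close the lock.

```bash
cat > close.py <<'E'
from h import *
import pickle
A=np.array([.5163,.4437,.078]); h0=YC+np.pi-2.546
robot.gripper_to(.034); robot.move_ptp(A+[0,0,.09],down(h0))
print(robot.move_linear(A,.07,threshold=10)); robot.gripper_to(0); s("grip")
q=robot.get_state()["qpos"].copy(); q[6]-=.04; robot.goto_joints(q); s("trim")
robot.pause(.3); robot.gripper_to(.034); robot.move_linear(A+[0,0,.1],.15)
O=down(-np.pi/2+YC); T=TAB-.085*cy
robot.move_ptp(T+[0,0,.09],O); print(robot.move_linear(T,.07,threshold=12)); s("down")
robot.gripper_to(0); s("grip")
print(robot.move_linear(TAB+.0015*cy,.05,threshold=25)); s("home")
robot.pause(.3); robot.gripper_to(.034); s("rel"); robot.move_linear(TAB+[0,0,.1],.15)
D={}
for k,p in dict(l1=CO-.07*cx-.0*cy,l2=CO-.07*cx+.10*cy).items():
    robot.move_ptp(np.array([p[0],p[1],.25]),O); robot.pause(.2); D[k],f=shot("wrist","pics/w_%s.png"%k)
pickle.dump(D,open("lv.pkl","wb"))
g=lambda k:(lambda c:cv2.resize(cv2.imread(f"pics/w_{k}.png")[c[1]-80:c[1]+80,c[0]-100:c[0]+100],(400,320),interpolation=cv2.INTER_CUBIC))(proj(D[k],CO+[0,0,.046]).astype(int))
print({k:proj(D[k],CO+[0,0,.046]).astype(int) for k in D})
cv2.imwrite("pics/l.png",np.hstack([g("l1"),g("l2")]))
E
python3 close.py
```

```text
False
grip 31.96 [0.5165 0.4439 0.0781] [ 2.3237  1.8731 -1.3454] 0.0115 30.0
trim 32.21 [0.5166 0.4439 0.0782] [ 1.2301  1.236  -0.2585] 0.0119 30.0
False
down 36.92 [0.5288 0.2944 0.0834] [0.1589 0.1985 0.2907] 0.0341 0.0
grip 37.39 [0.5285 0.2953 0.0831] [ 1.9671  6.1056 -3.597 ] 0.0122 30.0
False
home 39.27 [0.5218 0.3802 0.0831] [-3.1666 -7.0157  9.0581] 0.0117 30.0
rel 40.13 [0.5219 0.3805 0.0829] [ 0.4594  0.3042 -0.2855] 0.0342 0.0
{'l1': array([319, 122]), 'l2': array([408, 122])}
```

View pics/l.png

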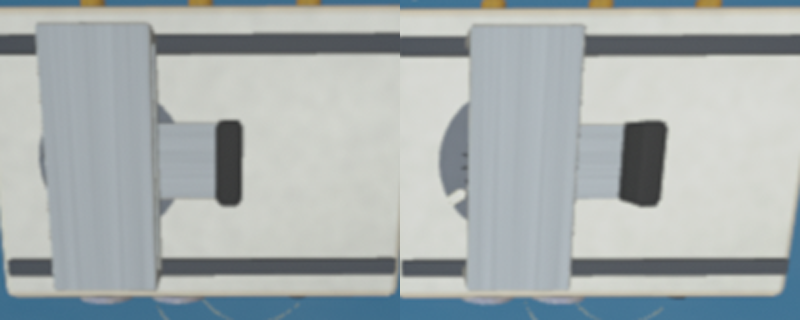

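The bridge is over the knob with the tab at (229,163), and a 7 N reaction against the stop shows it is home. The wedge shows at (455,195) in the right half. Now the first (front) lance.

```bash
cat >> h.py <<'E'
YR=.06; rx=np.array([np.cos(YR),np.sin(YR),0])
ROW=dict(F=(.4535,-.2367),M=(.5335,-.2316),B=(.613,-.226))
def tray():
    C,f=shot("top"); h=cv2.cvtColor(f,cv2.COLOR_RGB2HSV)
    m=((h[...,1]<60)&(h[...,2]>150)).astype(np.uint8); m[:150]=0; m[300:]=0
    n,l,st,c=cv2.connectedComponentsWithStats(m)
    i=1+np.argmin([abs(st[j,4]-3950) for j in range(1,n)])
    ct=cv2.convexHull(cv2.findContours((l==i).astype(np.uint8),0,2)[0][0])
    q=cv2.approxPolyDP(ct,6,True)[:,0]; P=np.array([onz(C,p,.022)[:2] for p in q])
    (c0,wh,_)=cv2.minAreaRect(P.astype(np.float32))
    b=cv2.boxPoints(cv2.minAreaRect(P.astype(np.float32))); e=[b[1]-b[0],b[2]-b[1]]
    e=max(e,key=np.linalg.norm); e=e*np.sign(e[0]); yaw=np.arctan2(e[1],e[0])
    print("tray",st[i,4],c0,wh,yaw); return np.array([*c0,0]),yaw
def go(p,a):
    """ptp with closing line at heading a, either way round"""
    q0=robot.get_state()["qpos"]; c=[]
    for k in (-1,0,1):
        q=robot.ik(p,down(a+k*np.pi))
        if q is not None: c.append((np.abs(q-q0).max(),k))
    robot.move_ptp(p,down(a+min(c)[1]*np.pi)); return down(a+min(c)[1]*np.pi)
def pick(r,z=.074):
    p=np.array([*ROW[r],z]); robot.gripper_to(.045); go(p+[0,0,.1],YR)
    print(robot.move_linear(p,.08,threshold=10)); robot.gripper_to(0); s("grip "+r)
    robot.move_linear(p-.03*rx,.04); s("out"); robot.pause(.1)
    robot.move_linear(p-.03*rx+[0,0,.13],.15); s("up")
def place(xt):
    c,a=tray(); tx=np.array([np.cos(a),np.sin(a),0]); p=c+xt*tx
    go(p+[0,0,.18],a); s("over"); robot.move_linear(p+[0,0,.06],.12)
    print(robot.move_linear(p+[0,0,.0275],.03,threshold=5)); s("low")
    robot.gripper_to(.034); robot.move_linear(p+[0,0,.16],.15); s("free")
E
python3 - <<'E'
from h import *
pick("F")
C,f=shot("wrist"); C2,g=shot("side"); cv2.imwrite("pics/p1.png",np.vstack([f[...,::-1][100:400],g[...,::-1][100:400]]))
tray()
E
```

```text
False
grip F 47.41 [ 0.4535 -0.2367  0.074 ] [-0.5633  0.8255  1.0965] 0.0135 30.0
out 48.31 [ 0.4237 -0.2385  0.074 ] [ 0.4439  0.4681 -0.9366] 0.013 30.0
up 49.42 [ 0.4232 -0.2383  0.2032] [-0.2802  1.0791 -1.1987] 0.0128 30.0
tray 3906 (0.5349656343460083, 0.0953633189201355) (0.20070211589336395, 0.23602919280529022) -0.078515984
```

View pics/p1.png

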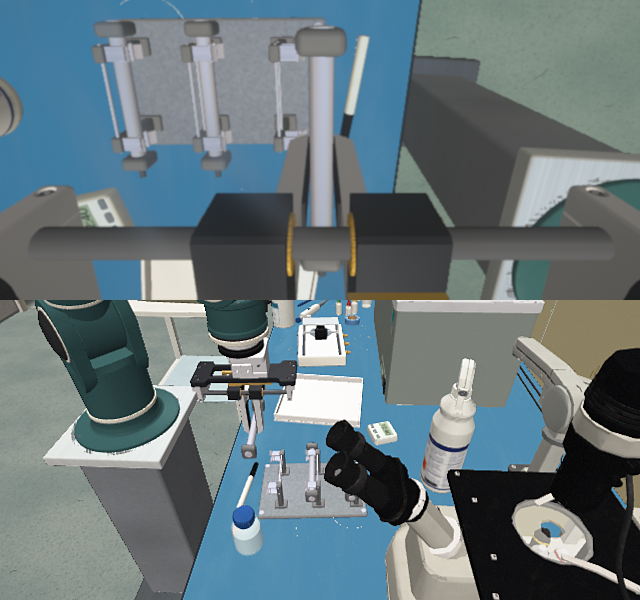

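The lance is held at (320,150), the other two are still in the rack, and the pen and bottle are untouched. The tray has been knocked to (0.535, 0.095). I place this lance and do the others.

```bash
python3 - <<'E'
from h import *
place(-.06)
C,g=shot("side"); cv2.imwrite("pics/s1.png",g[...,::-1])
pick("M"); place(0)
C,f=shot("wrist","pics/w2.png"); C2,g=shot("side")
cv2.imwrite("pics/p2.png",np.vstack([f[...,::-1][100:400],g[...,::-1][60:360]]))
E
```

```text
tray 3904 (0.5349656343460083, 0.0953633189201355) (0.20070211589336395, 0.23602919280529022) -0.078515984
over 51.49 [0.4753 0.0996 0.18  ] [ 0.4935 -0.6238  0.5092] 0.0133 30.0
False
low 53.88 [0.4753 0.1001 0.0276] [ 0.0559 -0.5206 -0.3123] 0.0129 30.0
free 55.45 [0.4747 0.0999 0.1593] [-0.1211 -0.2689  0.5795] 0.0337 0.0
False
grip M 59.2 [ 0.5335 -0.2316  0.074 ] [ 0.0754 -0.3758  0.9446] 0.0134 30.0
out 60.1 [ 0.5038 -0.2334  0.074 ] [ 0.1884  0.5805 -0.8947] 0.0133 30.0
up 61.22 [ 0.5031 -0.2333  0.2032] [-0.2026 -0.0949 -2.2026] 0.0132 30.0
tray 3856 (0.5349656343460083, 0.0953633189201355) (0.20070211589336395, 0.23602919280529022) -0.078515984
over 62.52 [0.5353 0.0941 0.1798] [ 0.5015 -1.0388 -1.0076] 0.0129 30.0
True
low 64.74 [0.5347 0.0954 0.0273] [-1.6495 -0.2742  6.867 ] 0.0131 30.0
free 66.33 [0.5346 0.0952 0.1592] [-0.4393  0.7329 -0.4755] 0.034 0.0
```

View pics/p2.png

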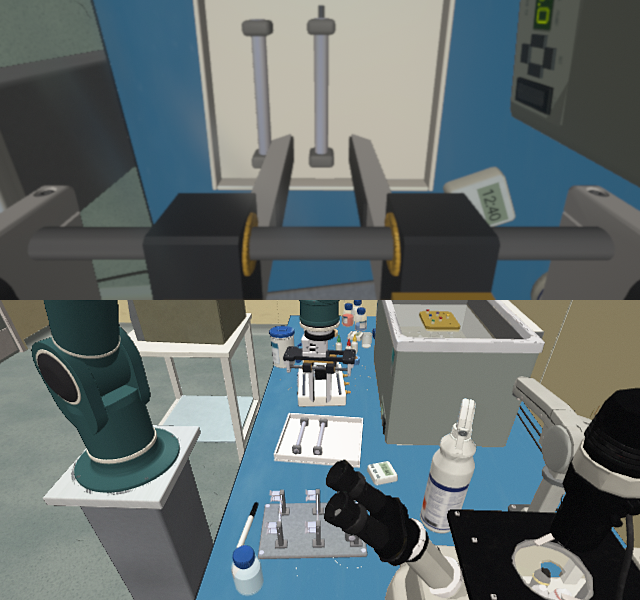

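Two lances lie flat side by side in the tray, at (260,90) and (320,90). Now the third.

```bash
python3 - <<'E'
from h import *
pick("B"); place(.06)
O=go(np.array([.44,.09,.34]),-np.pi/2); robot.pause(.3)
C,f=shot("wrist"); O=go(np.array([.44,.34,.30]),-np.pi/2); robot.pause(.2); C,g=shot("wrist")
cv2.imwrite("pics/p3.png",np.vstack([f[...,::-1][:300],g[...,::-1][:300]])); s("end")
E
```

```text
False
grip B 70.1 [ 0.613 -0.226  0.074] [0.2483 0.1375 0.8781] 0.0129 30.0
out 71.0 [ 0.5832 -0.2278  0.074 ] [ 0.0998  0.3173 -1.4926] 0.0133 30.0
up 72.12 [ 0.5826 -0.2278  0.2031] [ 0.786  -0.2836 -1.1888] 0.0131 30.0
tray 3805 (0.5349656343460083, 0.0953633189201355) (0.20070211589336395, 0.23602919280529022) -0.078515984
over 73.38 [0.5952 0.0892 0.1798] [ 0.1676 -0.7253 -1.1512] 0.0126 30.0
False
low 75.77 [0.5949 0.0907 0.0277] [-0.8295 -0.075  -1.5321] 0.0132 30.0
free 77.34 [0.5944 0.0905 0.1591] [0.2299 1.6174 0.5732] 0.0339 0.0
end 80.07 [0.4406 0.3391 0.3003] [-0.5034  0.8955  0.0819] 0.034 0.0
```

View pics/p3.png

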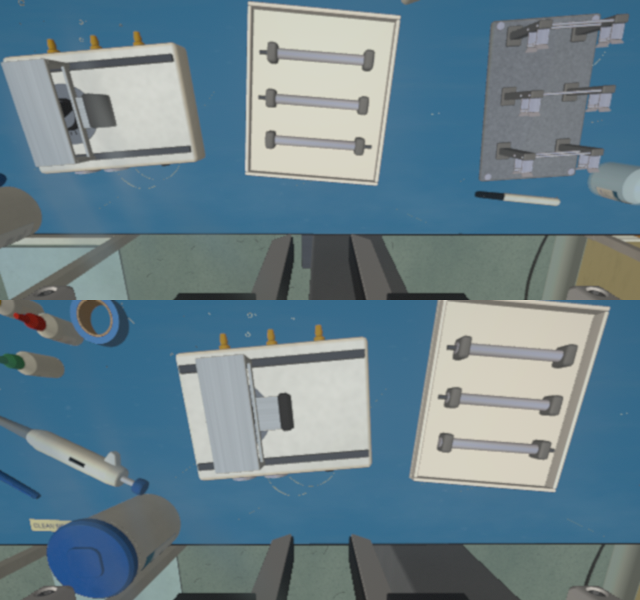

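All three lances lie flat in the tray at (320,57), (317,102) and (317,143). The rack is empty, the lock is home and the bystanders are in place. I hand in.

```bash
python3 -c "
from h import *;print(robot.sign_off())"
```

```text
the job is handed in; nothing more can be done
None
```

I handed the job in at about 80 s (no verdict came back): by my own camera and force checks, the knob pointer is at the wedge (within about 2 mm), the lock is back home against its stop, all three lances lie flat side by side on the tray floor, and the pen, bottle and timer were not touched.

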